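Complete the viewing stand and hold its tubes up on the cam lever

ROBOT

A 6-joint arm with a two-finger parallel gripper is mounted at the origin on a cart in front of the work surface, level with it; the furniture and walls round the work are solid. World frame = base frame: x ahead of the robot, y to its left, z up, the work surface at z = 0. Lengths are in mm, angles in rad, forces in N, time in s.
With the tool pointing down it reaches from about 350 to 775 mm from the base axis. Payload 7.3 kg.
Tool frame: the origin (TCP) lies between the finger pads; the fingertips stand 22 mm ahead of it and the grasp point (between the pads) lies 3 mm ahead of it; z points along the fingers, x is the direction in which the jaws open and shut, and the axes are right-handed (so a half turn about z gives the same grasp; the last joint's range is limited). The gripper opens to 92 mm and grips with 3 to 60 N. Pads are 19 mm wide; open, the fingers measure 130 mm over their backs; the gripper's body (75 mm by 190 mm) begins 47 mm behind the grasp point.
Start: joints at [1.05, 0.342, 1.524, -0, 1.275, -0.146], TCP at [192.181, 488.579, 248.741] pointing down, gripper open.
Joint ranges: [-2.53, 2.53], [-0.77, 2.02], [0.04, 2.7], [-1, 4.14], [0.28, 2.66], [-3.11, 3.11]. Speed limits (rad/s): [2.57, 2.57, 3.14, 3.14, 3.14, 3.14].

INTERFACE

Orientations are given as [roll, pitch, yaw] about the fixed x, y, z axes, in that order (R = Rz(yaw) Ry(pitch) Rx(roll)).
In Python, from plant import * gives the robot as it stands. The module is installed in compiled form; this text tells all that it offers.
- The arm moves only by the shell command python3 -m handwheel 'ROWS' [OPENING]. ROWS is a JSON object of lists of equal length, an entry for each row: "translation": the shift along the world's x, y, z in units of 15 cm (1.0 is 15 cm), a list of three; "twist": the turn about the world's z in units of 90 degrees (1.0 is 90 degrees). In form: {"translation": [[tx, ty, tz], ...], "twist": [twist, ...]}. A call has exactly 8 rows; each row shifts and turns the pose as measured when the row begins; what a row does not reach is not made up. A row lasts 1/8 s, in which the tool goes at most 62.5 mm and 10.7 degrees, less where a joint would pass 70% of its speed; a pose out of reach is approached as far as the arm can. A call with a number of a shift or a turn outside -1 to 1 is refused whole. A call with a gripper value outside its range is refused whole. OPENING is the closure in counts, from 0 (fully open) to 255 (shut), set as the call begins (- or left out, the last holds). The fingers move at their own pace and stop on an object; the grip force is fixed at half the most. Time passes only in rows, so rows that do not move let the fingers close, or fill a call up. It gives the time, the measured TCP pose, the force and the opening at its end, in the units of the state.
- get_obs(): the state, without advancing time (a new reading comes with each control period).
- capture(name): name is "scene" or "top" or "wrist"; returns a dict with "img" (480x640x3 uint8, red, green, blue), "vertical_fov" (degrees; the focal length in pixels is half the picture's height over the tangent of half this angle, whatever the lens; pixels are square), "cx", "cy" (the principal point, pixels), "distortion" ([k1, k2, p1, p2, k3] as OpenCV has them; the pictures are not rectified), "world_from_camera" (4x4, takes a point from camera to world coordinates). Camera axes: x right, y up, looking along -z (the intrinsics and any distortion apply to the point x, -y, -z); pixel columns grow to the right and rows downward; lengths in mm; the calibration is good to about 2 mm. A picture is of the moment at which its call begins. There is no depth.
- close_job(): hands the job in, once; it reports no verdict.
Trained networks look in the newest picture that a camera, given by its name, has taken for a name from the list of things; names that differ only in an ending like _2 or _b are one class to them, and where a whole thing is asked for, a point or a joint stands for the part that bears it (a point fixed in the world has none). Each returns a list of dicts, best first, with "score" (0 to 1); they miss things now and then, are a little off and sometimes report something else, mostly with a low value. They report only what shows in the picture. A call takes as long as a camera call.
- search_frame(camera, label): "position" ([x, y, z] in mm, in the coordinates of the camera as it stood for that picture, good to about 4 mm: the middle of the surface that is visible of it).
- spot_point(camera, label): "position" ([x, y, z] in mm, in the coordinates of the camera as it stood for that picture, good to about 4 mm: a listed point, or the origin of a listed thing).
The state is a dict: "time": time; "joint_positions": joint angles; "dq": joint speeds; "tau": joint torques, N m; "tool_pos": TCP position; "tcp_rot": TCP orientation; "contact_force": force on the tool from outside, world axes, zero at the start; "moment": the same for the moment, N m; "grip_width": finger opening in mm.
Only numpy, scipy, OpenCV 4.12 (cv2) and the standard library are available. Lean on these libraries where they do the work, as an engineer would, in place of code of your own. Each camera call takes 0.05 s, during which the arm holds its last target.

TASK

The white viewing stand on the bench lifts spun blood tubes out of their wells for a look at the plasma. Finish loading it by size: the blood tube standing in the round dark grey insert goes fully down into the free narrow well and the short glass reference vial into the wide well. Then take the black handle of the stand's cam lever and swing it up to the point of highest lift, without letting it run on over the top, and finish while still gripping the handle with everything held up there, nothing let go; the other things on the bench stay where they are.

Things in the scene. Friction and masses are not known exactly. Their poses are not given: they have to be found in the camera images.
- stand: Fixed viewing stand: white block 56 x 196 mm, top 65 mm above the bench, grey base 94 x 216 mm. Origin: on the bench under the block's middle; x away from its front (lever side is -x), y along the row of wells, z up. Wells at x = 0, y = -70, -28 (both hold tubes), +14 mm (narrow) and +66 mm (wide). In each a pin of the lift plate carries the tube; the cam lever raises all pins by up to 22 mm.
- narrow_well (a point): Centre of the mouth of the free narrow well (bore 16 mm, countersunk to 24 mm, 31 mm deep, open to the pin below), in the block's top face 65 mm above the bench; axes as the stand's. A blood tube fully down in it, lever at rest, has its origin 47 mm below this point and its cap top 34 mm above it.
- wide_well (a point): Centre of the mouth of the empty wide well (bore 28 mm, countersunk to 36 mm), in the block's top face 65 mm above the bench; axes as the stand's. The vial fully down in it, lever at rest, has its origin 33 mm below this point and its cap top 22 mm above it.
- insert: Round dark grey centrifuge bucket insert in which the loose tube stands, fixed to the bench, 39 mm across its rim and 52 mm high, bore 17 mm, its floor 7 mm above the bench. Origin: centre of its underside. It may stand left or right of the stand.
- tube_c: The blood tube to load, capped, 81 mm high: glass 13 mm across, cap 16 mm across over the top 18 mm. It starts upright in the grey insert. Origin: centre of its bottom; z up along the tube.
- vial: The reference vial to load: short glass vial with a white screw cap, 24 mm across and 55 mm high; the cap, 21 mm across, is the top 14 mm. It starts upright on the bench, left or right of the stand. Origin: centre of its bottom; z up.
- tube_a: Blood tube (same size as tube_c) already in the stand's well at y = -70 mm; leave it there. Origin: centre of its bottom.
- tube_b: Blood tube (same size as tube_c) already in the stand's well at y = -28 mm; leave it there. Origin: centre of its bottom.
- lever (a joint): Angle of the cam lever (rad): 0 = at rest, lying to the stand's +y side, 10 degrees above level; grows as the handle swings up and over towards -y. At 1.385 it stands straight up and the lift is highest; beyond, the lift falls again, to a stop at 2.085. A return spring drops it back if let go before the top; there is no catch. 1 to 5 N at the handle moves it.
- lift (a joint): Height of the lift plate above its rest (m): 0 with the lever at rest, 0.022 at the highest point. It follows 0.027*cos(lever - 1.385) - 0.005.
- handle: Black round revolving grip on the lever's end, 16 mm thick, 52 mm long, sticking out to the front (along the stand's x axis); it turns freely on its pin, so a gripper holding it need not turn with the lever. Origin: its centre, 85 mm from the pivot axis: 56 mm above the bench at rest, 125 mm at the top.
- lever_pivot (a point): Point on the lever's pivot axis, 40 mm above the bench, in the same upright plane as the centre of the grip, 76 mm in front of the row of wells. The grip's centre moves round it on a circle of 85 mm radius; axes as the stand's, the pivot axis is x.
- slide_box: Bystander: green slide box 95 x 110 x 34 mm on the bench in front. Origin: centre of its underside.
- cup: Bystander: specimen cup with white lid, 52 mm across, 56 mm high. Origin: centre of its underside.
- strip_box: Bystander: upright carton 35 x 60 x 105 mm. Origin: centre of its underside.
- cover_glass: Bystander: small flat carton 46 x 48 x 18 mm. Origin: centre of its underside.
- marker: Bystander: black marker pen lying on the bench, 135 mm long, 17 mm thick. Origin: on the bench under its middle.

How it is judged (in metres and radians):
On the way:
1. the tube stands down in the narrow well and the vial in the wide well, both released, with the lever still at rest (horizontal distance between tube_c and narrow_well below 0.005 m and z of tube_c in the frame of narrow_well below -0.043 m and horizontal distance between vial and wide_well below 0.005 m and z of vial in the frame of wide_well below -0.029 m and contact force between the fingers and tube_c below 0.1 N and contact force between the fingers and vial below 0.1 N and value of joint lever below 0.15 rad), for 0.3 s.
At the end, for the whole second after the job is handed in: Lever still and within 0.2 rad of upright, lift within 0.7 mm of its highest (22 mm), fingers pressing the handle with over 1 N; tube in the narrow and vial in the wide well, upright on the raised pins within 6 mm of centre; the two other tubes raised in theirs (value of joint lift above 0.0213 m and value of joint lever between 1.185 and 1.585 rad and velocity of joint lever between -0.05 and 0.05 rad/s and contact force between the fingers and handle above 1 N and horizontal distance between tube_c and narrow_well below 0.006 m and angle between tube_c's own z axis and vertical below 0.25 rad and z of tube_c in the frame of narrow_well between -0.028 and -0.021 m and horizontal distance between vial and wide_well below 0.006 m and angle between vial's own z axis and vertical below 0.35 rad and z of vial in the frame of wide_well between -0.014 and -0.007 m and z of tube_a in the frame of stand between 0.037 and 0.045 m and z of tube_b in the frame of stand between 0.037 and 0.045 m); the arm keeps its last pose, push and grip.
It fails at once if the lever runs over the top (more than 0.35 rad past upright) (value of joint lever above 1.735 rad).
It fails at once if a bystander is pushed more than 25 mm or the carton tipped (distance of any of slide_box, cup, strip_box, cover_glass, marker from where it was at the start of the episode above 0.025 m or angle between strip_box's own z axis and vertical above 0.4 rad).
It fails at once if a tube already in the stand is pulled out of its well (z of any of tube_a, tube_b in the frame of stand above 0.06 m).
It also fails if it takes over 72 s, if anything falls off the work surface, if the arm or the gripper's body presses on something with over 40 N, if the wrist force passes 120 N, or if a joint passes its speed limit or range.

## Working session

There is one attempt and no reset: what is moved stays moved. The work goes in short steps, Python scripts to look and compute and a shell command to move; the robot and the scene stay as the last step left them, time stands still between calls to the robot, and variables do not carry over. Pictures are saved under pics/ and viewed, and the job is handed in when it is done.

```bash
mkdir -p pics; ls; cat > h.py <<'E'
from plant import *
import numpy as np, cv2
def snap(cam,fn):
    c=capture(cam); cv2.imwrite('pics/'+fn,cv2.cvtColor(c['img'],cv2.COLOR_RGB2BGR)); return c
def w(c,p):
    T=np.array(c['world_from_camera']); return (T@np.r_[p,1])[:3]
E
python3 - <<'E'
from h import *
o=get_obs(); print(o['time'],o['tool_pos'],o['tcp_rot'],o['grip_width'])
for cam in ['scene','top']:
    c=snap(cam,cam+'1.png'); print(cam,c['vertical_fov'],c['cx'],c['cy'],c['distortion'],np.round(c['world_from_camera'],3).tolist())
    for n in ['stand','narrow_well','wide_well','insert','tube_c','vial','tube_a','handle','lever_pivot','slide_box','cup','strip_box','cover_glass','marker']:
        r=spot_point(cam,n)
        print(n,[(round(d['score'],2),w(c,d['position']).round(1).tolist()) for d in r[:4]])
print(get_obs()['time'])
E
```

```text
pics
0.0 [191.98004866 488.22853688 248.06195462] [-3.14134522e+00  1.50734690e-03  1.19596636e+00] 91.73875158891526
scene 47.92724104646532 319.1106657686497 233.47813914964013 [-0.03560525  0.          0.          0.          0.        ] [[0.813, 0.339, -0.472, -27.801], [-0.582, 0.465, -0.667, -530.168], [-0.007, 0.817, 0.576, 713.954], [0.0, 0.0, 0.0, 1.0]]
stand [(0.85, [544.7, 193.6, -1.5])]
narrow_well [(0.69, [542.7, 202.1, 61.9])]
wide_well []
insert [(0.66, [447.9, -73.8, -0.4])]
tube_c [(0.67, [544.4, 203.1, 63.7]), (0.28, [604.4, -30.7, 0.5])]
vial [(0.54, [465.0, 206.4, 43.6]), (0.5, [499.2, 424.6, 3.4])]
tube_a [(0.67, [544.4, 203.1, 63.7]), (0.28, [604.4, -30.7, 0.5])]
handle [(0.44, [486.7, 285.6, 57.5])]
lever_pivot [(0.77, [470.9, 210.1, 44.6])]
slide_box [(0.59, [398.3, 8.5, 0.8])]
cup [(0.8, [603.0, 501.2, 5.5])]
strip_box []
cover_glass [(0.57, [601.8, -33.2, 1.8])]
marker [(0.72, [367.4, 183.7, 0.8])]
top 56.34358132350321 316.62291174860945 240.38243534065123 [-0.11556664  0.          0.          0.          0.        ] [[-0.02, 0.99, -0.142, 345.091], [-0.999, -0.025, -0.034, 184.538], [-0.037, 0.141, 0.989, 1038.338], [0.0, 0.0, 0.0, 1.0]]
stand [(0.82, [540.6, 191.0, 3.7])]
narrow_well [(0.98, [545.2, 203.8, 70.5])]
wide_well [(0.96, [556.6, 254.1, 66.9])]
insert [(0.8, [455.8, -73.1, -0.3]), (0.19, [396.5, 10.6, 3.6])]
tube_c [(0.61, [530.0, 118.8, 23.6]), (0.59, [450.8, -76.0, 6.7]), (0.44, [537.9, 169.1, 19.5])]
vial [(0.65, [497.9, 420.0, 1.6])]
tube_a [(0.61, [530.0, 118.8, 23.6]), (0.59, [450.8, -76.0, 6.7]), (0.44, [537.9, 169.1, 19.5])]
handle [(0.71, [488.1, 286.6, 59.0]), (0.44, [559.4, 250.8, 67.7])]
lever_pivot [(0.94, [465.8, 207.0, 39.8])]
slide_box [(0.81, [396.6, 7.3, 4.2])]
cup [(0.91, [600.4, 502.1, 1.8])]
strip_box [(0.66, [613.8, -120.6, -1.4])]
cover_glass [(0.87, [603.8, -28.6, 5.9])]
marker [(0.55, [366.4, 185.6, 2.0])]
1.5
```

View pics/scene1.png

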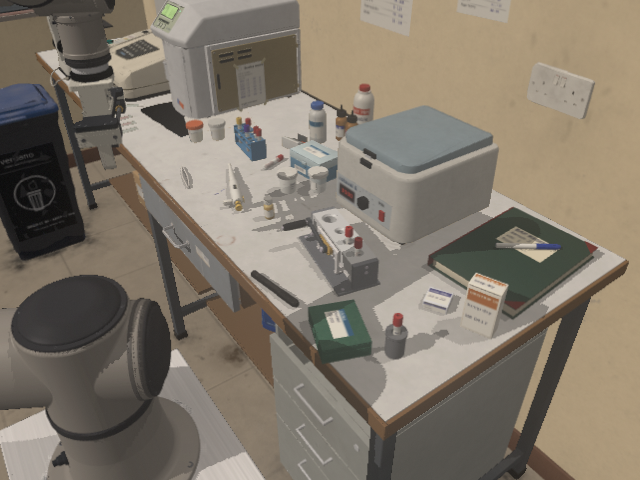

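View pics/top1.png

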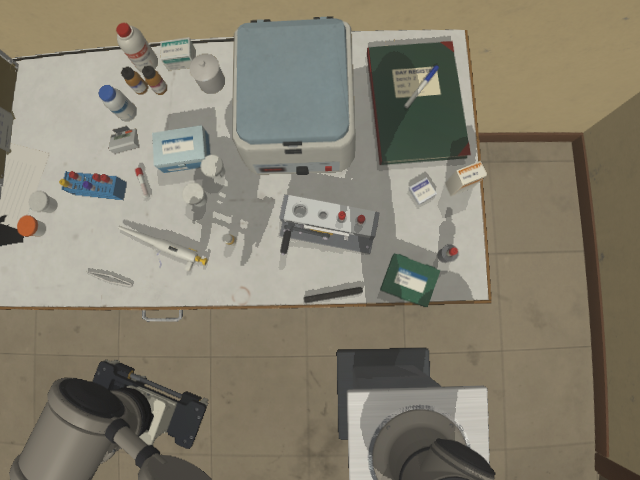

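Scene: stand around (340,245), tube_c in the insert at (395,335), vial at (268,205), lever handle at (297,225). Top: vial at (230,238), insert (449,254), handle (285,242). The big centrifuge stands behind the stand, so I'll check the clearance.

```bash
cat >> h.py <<'E'
def K(c):
    f=240/np.tan(np.radians(c['vertical_fov']/2)); return np.array([[f,0,c['cx']],[0,f,c['cy']],[0,0,1.]])
def ray(c,u,v,z):
    n=cv2.undistortPoints(np.array([[[u,v]]],float),K(c),np.array(c['distortion']))[0,0]
    T=np.array(c['world_from_camera']); d=T[:3,:3]@np.array([n[0],-n[1],-1.]); o=T[:3,3]
    return o+d*(z-o[2])/d[2]
def proj(c,P):
    T=np.linalg.inv(np.array(c['world_from_camera'])); q=T[:3,:3]@np.array(P,float)+T[:3,3]
    r,_=cv2.projectPoints(np.array([[q[0],-q[1],-q[2]]]),np.zeros(3),np.zeros(3),K(c),np.array(c['distortion'])); return r[0,0]
E
python3 - <<'E'
from h import *
c=capture('top')
for p in [(240,168),(295,172),(350,174)]: print(p,ray(c,*p,0).round(1))
for p in [(236,145),(350,148)]: print(p,ray(c,*p,190).round(1),ray(c,*p,230).round(1))
cv2.imwrite('pics/top_crop.png',cv2.resize(cv2.cvtColor(c['img'],6-2)[160:310,200:470],None,fx=2.9,fy=2.9,interpolation=cv2.INTER_CUBIC))
c=capture('scene')
cv2.imwrite('pics/sc_crop.png',cv2.resize(cv2.cvtColor(c['img'],4)[150:350,230:430],None,fx=3,fy=3,interpolation=cv2.INTER_CUBIC))
E
```

```text
(240, 168) [676.8 403.2   0. ]
(295, 172) [662.  269.3   0. ]
(350, 174) [652.9 137.4   0. ]
(236, 145) [664.5 371.9 190. ] [649.5 363.1 230. ]
(350, 148) [650.  144.2 190. ] [635.6 146.1 230. ]
```

View pics/top_crop.png

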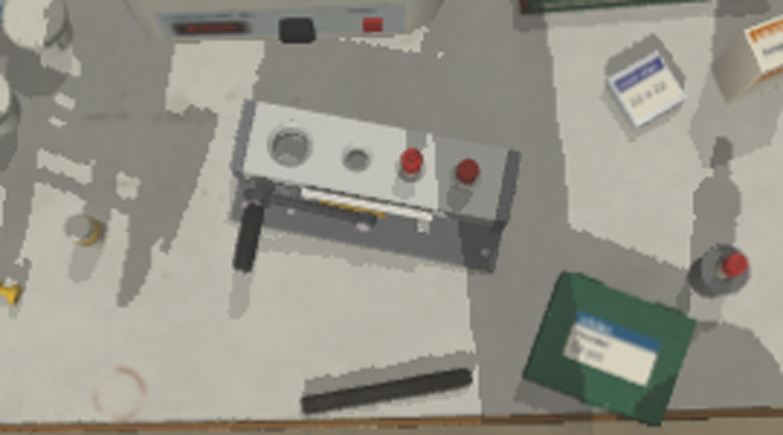

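View pics/sc_crop.png

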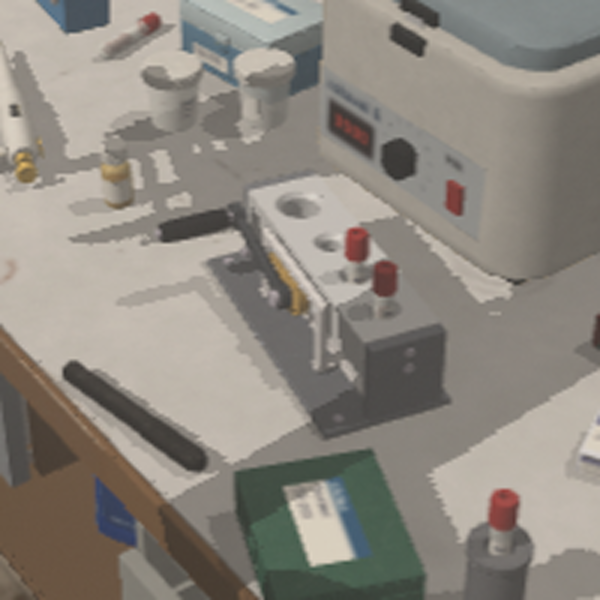

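```bash
python3 -m handwheel '{"translation": [[0.3,-0.06,-0.05],[0.3,-0.06,-0.05],[0.3,-0.06,-0.05],[0.3,-0.06,-0.05],[0.3,-0.06,-0.05],[0.3,-0.06,-0.05],[0.2,-0.06,0],[0,0,0]], "twist": [0.03,0.03,0.03,0,0,0,0,0]}' 0
python3 - <<'E'
from h import *
o=get_obs(); print(o['time'],o['tool_pos'],o['tcp_rot'],o['joint_positions'])
c=snap('wrist','w1.png'); print(np.round(c['world_from_camera'],3).tolist(),c['vertical_fov'])
for n in ['vial','wide_well']:
    print(n,[(d['score'],w(c,d['position']).round(1)) for d in spot_point('wrist',n)[:3]])
E
```

```text
time: 2.6
tool_pos: [500.9, 422.9, 201.7]
tcp_rot: [-3.141, -0.002, 1.345]
contact_force: [-0.0, -0.5, 1.9]
grip_width: 91.5
2.6 [500.91675356 422.92834955 201.69552633] [-3.14082474e+00 -1.82870838e-03  1.34461732e+00] [ 0.58355091  0.61939141  1.19669203  0.00187374  1.32471509 -0.76152285]
[[0.223, -0.931, -0.288, 422.903], [0.975, 0.214, 0.063, 440.192], [0.003, -0.295, 0.956, 337.843], [0.0, 0.0, 0.0, 1.0]] 68.97765772146218
vial [(0.97, array([502. , 422.7,  -1.5]))]
wide_well []
```

View pics/w1.png

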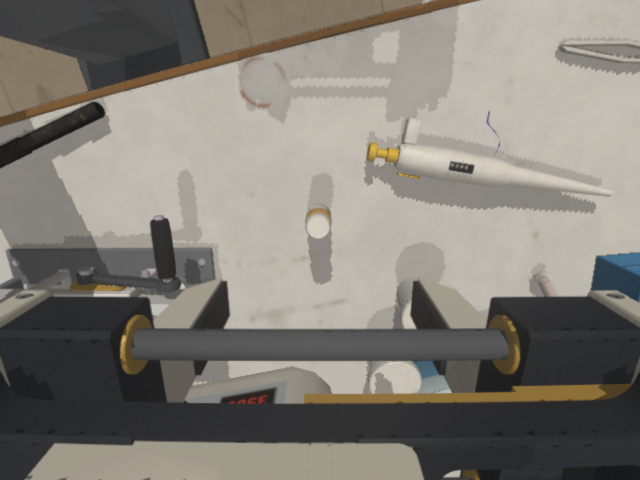

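```bash
python3 - <<'E'
from h import *
c=capture('wrist')
print(ray(c,318.5,223,55).round(1), ray(c,318.5,208,0).round(1), proj(c,[500,421,55]), proj(c,[500,421,0]))
cv2.imwrite('pics/w1c.png',cv2.resize(cv2.cvtColor(c['img'],4)[170:290,0:360],None,fx=2.2,fy=2.2,interpolation=cv2.INTER_CUBIC))
h=spot_point('wrist','handle');print([(d['score'],w(c,d['position']).round(1)) for d in h[:3]])
cv2.imwrite('pics/w1d.png',cv2.resize(cv2.cvtColor(c['img'],4)[180:280,270:370],None,fx=6,fy=6,interpolation=cv2.INTER_CUBIC))
E
```

```text
[492.1 425.   55. ] [491.1 425.3   0. ] [315.90061292 232.89084386] [316.29624773 217.47006619]
[(0.76, array([489.2, 290.9,  53.3]))]
```

View pics/w1d.png

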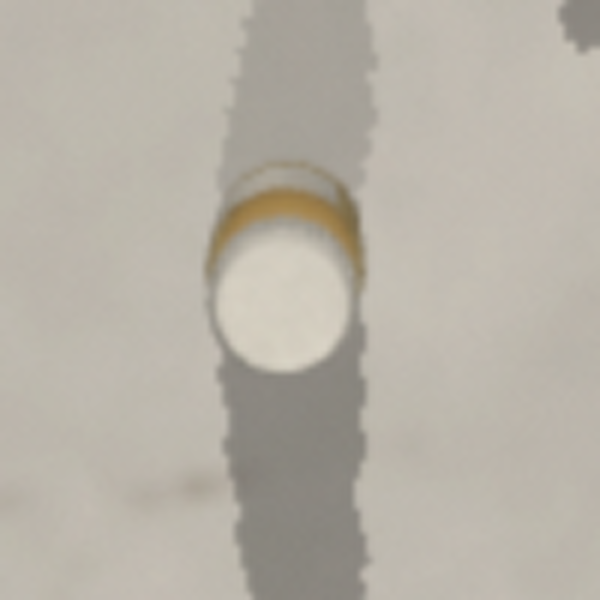

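```bash
python3 -m handwheel '{"translation": [[-0.02,0,-0.2],[0,0,-0.2],[0,0,-0.2],[0,0,-0.15],[0,0,-0.1],[0,0,-0.06],[0,0,0],[0,0,0]], "twist": [0,0,0,0,0,0,0,0]}' 0
python3 - <<'E'
from h import *
c=snap('wrist','w2.png');print(get_obs()['tool_pos'],proj(c,[498,422,55]))
E
```

```text
time: 3.85
tool_pos: [490.0, 430.0, 67.8]
tcp_rot: [3.137, -0.009, 1.358]
contact_force: [0.2, 0.3, -0.0]
grip_width: 91.6
[490.0218019  429.88795094  67.86004053] [307.22012357 324.02815594]
```

View pics/w2.png

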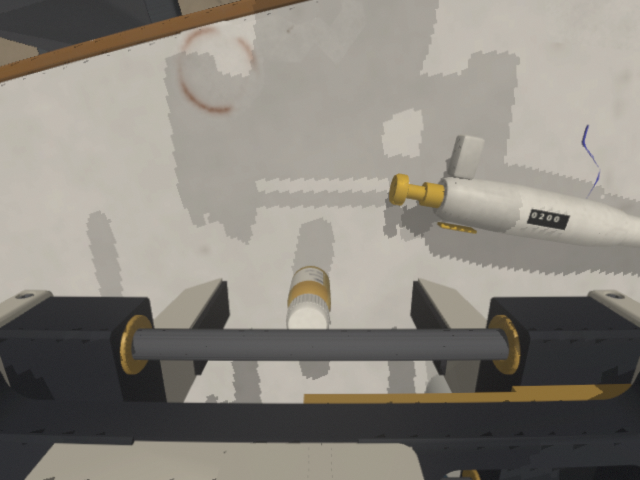

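```bash
python3 -m handwheel '{"translation": [[0.03,-0.03,-0.01],[0.023,-0.023,-0.01],[0,0,0],[0,0,0],[0,0,0],[0,0,0],[0,0,0],[0,0,0]], "twist": [0,0,0,0,0,0,0,0]}' 0
```

```text
time: 4.9
tool_pos: [499.3, 421.5, 66.0]
tcp_rot: [3.136, -0.011, 1.357]
contact_force: [0.2, -0.0, -0.3]
grip_width: 92.1
```

```bash
python3 -m handwheel '{"translation": [[0,0,-0.005],[0,0,0],[0,0,0],[0,0,0],[0,0,0],[0,0,0],[0,0,0],[0,0,0]], "twist": [0,0,0,0,0,0,0,0]}' 255
python3 - <<'E'
from h import *
c=snap('wrist','w3.png');print(get_obs()['tool_pos'])
E
```

```text
time: 5.9
tool_pos: [499.2, 421.6, 65.2]
tcp_rot: [3.136, -0.011, 1.357]
contact_force: [-1.1, -0.1, -0.6]
grip_width: 19.9
[499.22468185 421.60389357  65.17381578]
```

View pics/w3.png

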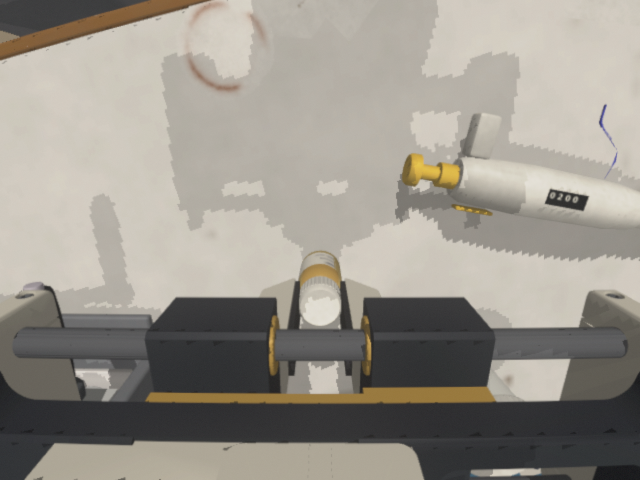

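```bash
python3 - <<'E'
from h import *
t=capture('top');s=capture('scene')
print(ray(t,300,210.3,65),ray(t,323.1,214.5,65)); print(ray(s,330,218.7,65),ray(s,341,230.7,65))
def crop(c,fn,u,v,h,f):
    cv2.imwrite('pics/'+fn,cv2.resize(cv2.cvtColor(c['img'],4)[v-h:v+h,u-h:u+h],None,fx=f,fy=f,interpolation=cv2.INTER_CUBIC))
crop(t,'tz.png',320,215,50,6); crop(s,'sz.png',340,240,50,6)
for cam,c in (('top',t),('scene',s)):
  for n in ['wide_well','narrow_well','stand','lever_pivot','tube_a']:
    print(cam,n,[(round(d['score'],2),w(c,d['position']).round(1)) for d in spot_point(cam,n)[:3]])
E
```

```text
[553.53309743 253.85656655  65.        ] [542.60806336 202.75950526  65.        ]
[555.94928249 252.96059088  65.        ] [547.51361535 202.72591283  65.        ]
top wide_well [(0.76, array([556.9, 254.1,  66.1]))]
top narrow_well [(0.74, array([540.5, 206.9,  69.9]))]
top stand [(0.67, array([537.1, 191.1,   2.8])), (0.48, array([ 6.165e+02, -1.219e+02,  5.000e-01]))]
top lever_pivot [(0.72, array([468.4, 204.6,  40.1]))]
top tube_a [(0.47, array([536. , 165.3,  21.4])), (0.45, array([528.2, 120.5,  21.7])), (0.43, array([450.5, -74.8,   7.8]))]
scene wide_well [(0.79, array([555.1, 255.7,  64.3])), (0.58, array([543.3, 201.1,  61.9])), (0.22, array([ 618.4, -120.5,   -2.9]))]
scene narrow_well [(0.91, array([542.6, 203.7,  63.4]))]
scene stand [(0.85, array([ 5.413e+02,  1.943e+02, -3.000e-01])), (0.24, array([ 6.039e+02, -3.250e+01,  4.000e-01]))]
scene lever_pivot [(0.61, array([469.2, 209.8,  42.2]))]
scene tube_a [(0.35, array([ 3.672e+02,  1.894e+02, -1.000e-01]))]
```

View pics/tz.png

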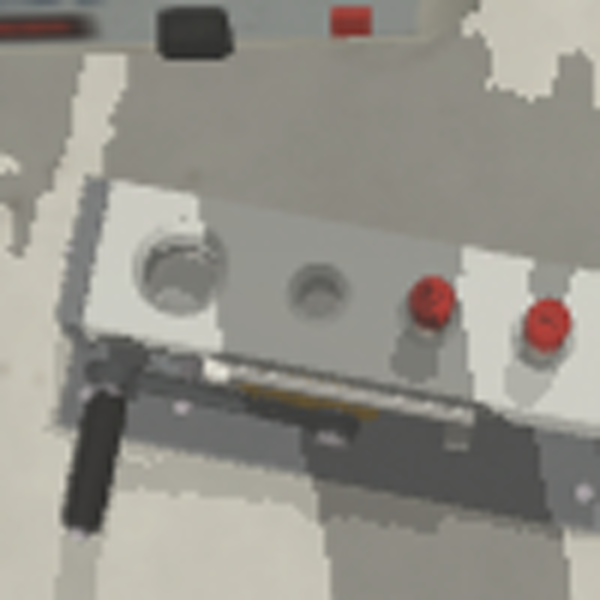

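View pics/sz.png

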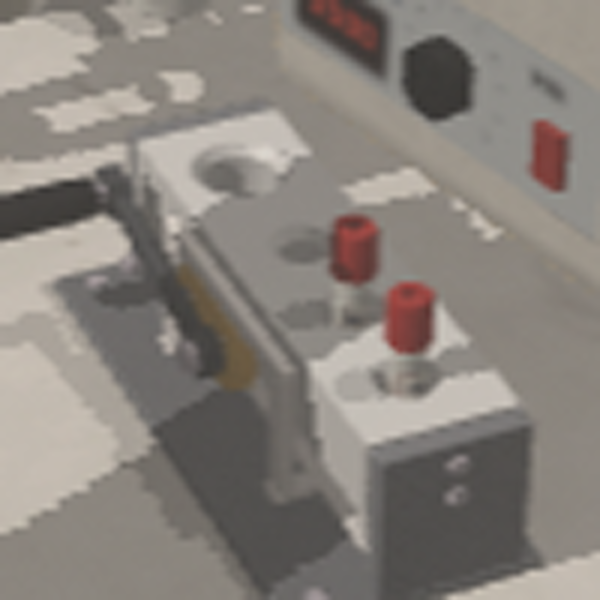

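```bash
python3 -m handwheel '{"translation": [[0,0,0.29],[0,0,0.29],[0.08,-0.22,0],[0.08,-0.22,0],[0.08,-0.22,0],[0.08,-0.22,0],[0.06,-0.22,0],[0,0,0]], "twist": [0,0,0,0,0,0,0,0]}' 255
```

```text
time: 7.55
tool_pos: [556.5, 251.6, 154.3]
tcp_rot: [3.136, -0.009, 1.359]
contact_force: [0.2, 1.3, -0.6]
grip_width: 19.6
```

```bash
python3 -m handwheel '{"translation": [[0,0.015,-0.06],[0,0,-0.06],[0,0,-0.04],[0,0,0],[0,0,0],[0,0,0],[0,0,0],[0,0,0]], "twist": [0,0,0,0,0,0,0,0]}' 255
python3 - <<'E'
from h import *
def crop(c,fn,u,v,h,f):
    cv2.imwrite('pics/'+fn,cv2.resize(cv2.cvtColor(c['img'],4)[v-h:v+h,u-h:u+h],None,fx=f,fy=f,interpolation=cv2.INTER_CUBIC))
print(get_obs()['tool_pos'])
s=capture('scene');crop(s,'s4.png',330,215,45,6)
c=snap('wrist','w4.png')
E
```

```text
time: 8.55
tool_pos: [555.2, 257.1, 128.3]
tcp_rot: [3.137, -0.01, 1.363]
contact_force: [-0.1, -0.9, -0.5]
grip_width: 19.6
[555.2064394  257.12359861 128.26820924]
```

View pics/s4.png

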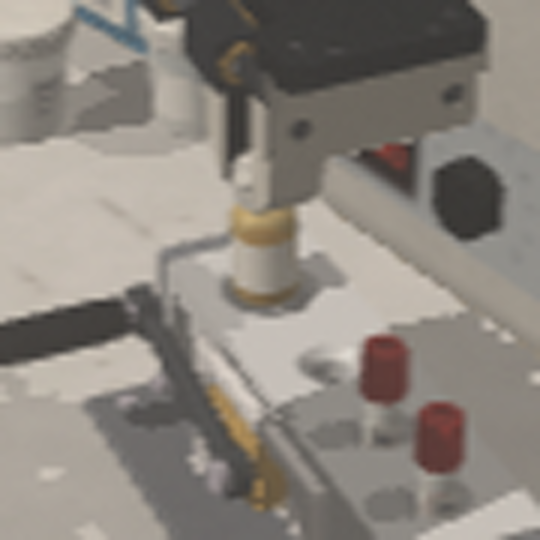

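View pics/w4.png

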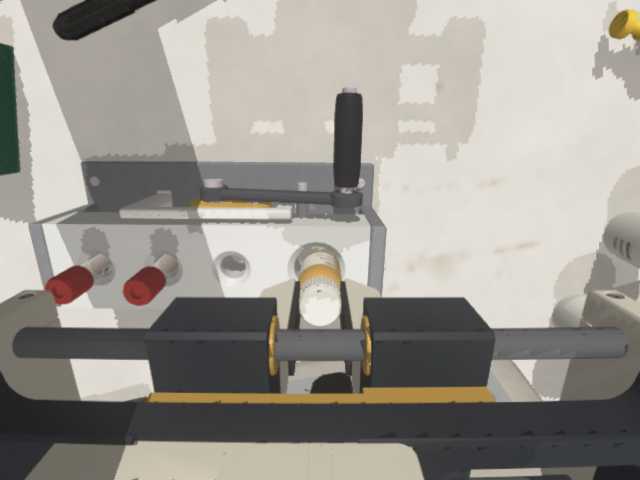

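```bash
python3 -m handwheel '{"translation": [[0.003,-0.012,-0.03],[0,0,-0.04],[0,0,-0.04],[0,0,-0.03],[0,0,-0.03],[0,0,0],[0,0,0],[0,0,0]], "twist": [0,0,0,0,0,0,0,0]}' 255
python3 - <<'E'
from h import *
print(get_obs()['tool_pos'])
c=snap('wrist','w5.png')
E
```

```text
time: 9.65
tool_pos: [555.5, 255.0, 100.5]
tcp_rot: [3.137, -0.009, 1.362]
contact_force: [0.2, -0.1, -0.8]
grip_width: 19.7
[555.52633845 255.02693746 100.4978686 ]
```

View pics/w5.png

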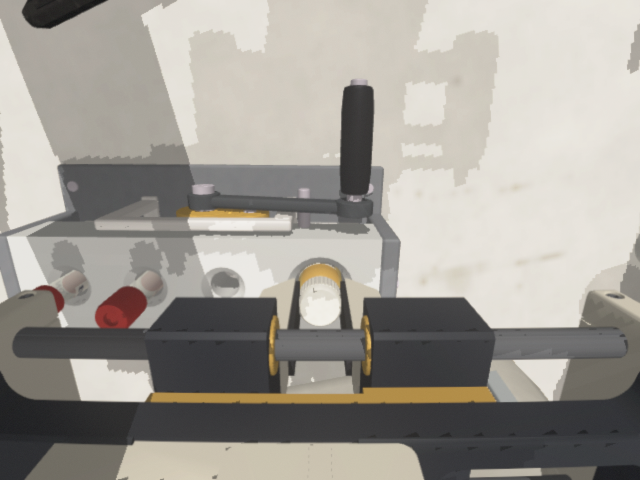

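```bash
python3 -m handwheel '{"translation": [[0,0,-0.012],[0,0,-0.012],[0,0,0],[0,0,0],[0,0,0],[0,0,0],[0,0,0],[0,0,0]], "twist": [0,0,0,0,0,0,0,0]}' 255
python3 -m handwheel '{"translation": [[0,0,0],[0,0,0],[0,0,0],[0,0,0],[0,0,0.05],[0,0,0.15],[0,0,0.3],[0,0,0.3]], "twist": [0,0,0,0,0,0,0,0]}' 110
python3 - <<'E'
from h import *
def crop(c,fn,u,v,h,f):
    cv2.imwrite('pics/'+fn,cv2.resize(cv2.cvtColor(c['img'],4)[v-h:v+h,u-h:u+h],None,fx=f,fy=f,interpolation=cv2.INTER_CUBIC))
c=snap('wrist','w6.png');print(get_obs()['tool_pos'])
print([(d['score'],w(c,d['position']).round(1)) for d in spot_point('wrist','vial')[:3]])
for n in ['narrow_well','handle','lever_pivot','stand']:print(n,[(d['score'],w(c,d['position']).round(1)) for d in spot_point('wrist',n)[:3]])
print(proj(c,[543.5,203.5,65]))
E
```

```text
time: 10.7
tool_pos: [555.7, 255.1, 97.1]
tcp_rot: [3.137, -0.01, 1.362]
contact_force: [0.1, -0.1, 0.2]
grip_width: 19.8
time: 11.7
tool_pos: [553.7, 254.4, 217.9]
tcp_rot: [-3.14, -0.006, 1.362]
contact_force: [1.7, 0.2, -0.5]
grip_width: 52.3
[556.06773948 255.1980434  224.95055045]
[(0.57, array([557.9, 255.2,  29.1]))]
narrow_well [(0.86, array([547.1, 203.7,  62.9]))]
handle [(0.75, array([490.4, 290.3,  51.3]))]
lever_pivot []
stand [(0.8, array([5.412e+02, 1.904e+02, 5.000e-01]))]
[258.10896056 228.7900261 ]
```

View pics/w6.png

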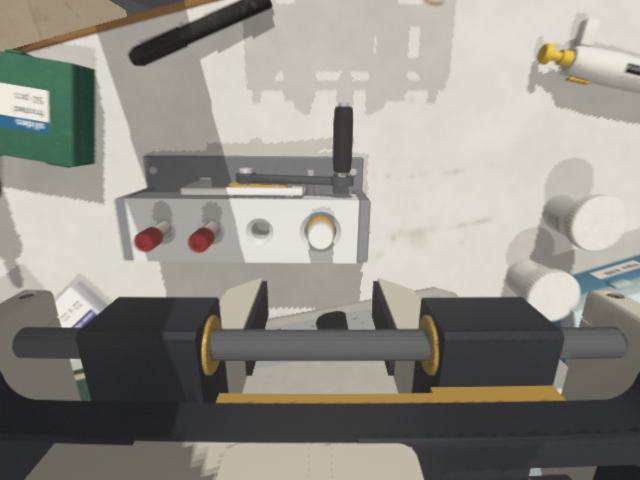

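```bash
python3 -m handwheel '{"translation": [[-0.1,-0.3,0],[-0.1,-0.32,0],[-0.1,-0.32,0],[-0.1,-0.32,0],[-0.1,-0.32,0],[-0.1,-0.32,0],[-0.1,-0.3,0],[0,0,0]], "twist": [0.05,0.05,0.05,0.05,0.05,0.05,0.02,0]}' 0
python3 - <<'E'
from h import *
c=snap('wrist','w7.png');print(get_obs()['tool_pos'],get_obs()['tcp_rot'])
for n in ['tube_c','insert']:print(n,[(d['score'],w(c,d['position']).round(1)) for d in spot_point('wrist',n)[:3]])
print(proj(c,[452,-74,88]),proj(c,[452,-74,52]))
E
```

```text
time: 13.0
tool_pos: [438.4, -84.2, 203.7]
tcp_rot: [-3.118, -0.009, 1.883]
contact_force: [-0.1, 0.4, -0.2]
grip_width: 92.1
[438.68476066 -82.94683197 203.59555397] [-3.11844593 -0.00975974  1.8843847 ]
tube_c [(0.77, array([453.6, -73.4,   6.2])), (0.55, array([604.4, -35.5,   1.2]))]
insert [(0.58, array([455.2, -75. ,   1.4]))]
[325.54040026 264.5311712 ] [324.4437989  250.22708363]
```

View pics/w7.png

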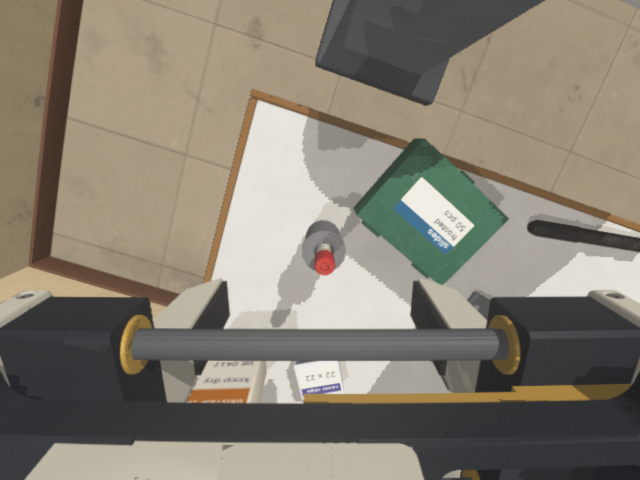

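```bash
python3 -m handwheel '{"translation": [[0.1,0.06,0],[0,0,-0.15],[0,0,-0.2],[0,0,-0.2],[0,0,-0.12],[0,0,0],[0,0,0],[0,0,0]], "twist": [-0.01,0,0,0,0,0,0,0]}' 0
```

```text
time: 14.15
tool_pos: [457.6, -62.6, 100.4]
tcp_rot: [-3.12, -0.011, 1.885]
contact_force: [0.4, 0.0, -0.2]
grip_width: 91.9
```

```bash
python3 -m handwheel '{"translation": [[-0.012,-0.04,-0.04],[-0.012,-0.04,-0.05],[0,0,-0.03],[0,0,0],[0,0,0],[0,0,0],[0,0,0],[0,0,0]], "twist": [-0.01,0,0,0,0,0,0,0]}' 0
python3 - <<'E'
from h import *
c=snap('wrist','w8.png');print(get_obs()['tool_pos'],get_obs()['tcp_rot'])
print(proj(c,[454,-74,88]),proj(c,[454,-74,52]))
E
```

```text
time: 15.15
tool_pos: [454.4, -75.9, 82.4]
tcp_rot: [-3.123, -0.009, 1.867]
contact_force: [-0.6, -0.3, 0.2]
grip_width: 91.8
[454.44242004 -75.94152823  82.36198378] [-3.12268802 -0.00898779  1.86712205]
[324.98916608 327.68674595] [323.28874609 291.80355504]
```

View pics/w8.png

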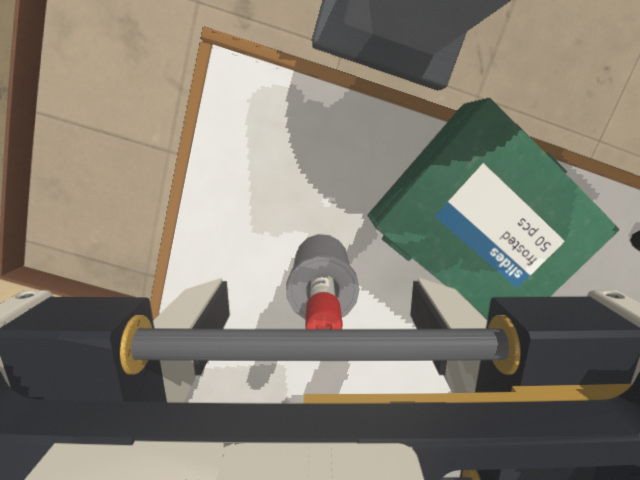

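```bash
python3 -m handwheel '{"translation": [[0,0.01,0],[0,0,0],[0,0,0],[0,0,0],[0,0,0],[0,0,0],[0,0,0],[0,0,0]], "twist": [0,0,0,0,0,0,0,0]}' 255
python3 - <<'E'
from h import *
c=snap('wrist','w9.png');print(get_obs()['tool_pos'],get_obs()['tcp_rot'])
E
```

```text
time: 16.2
tool_pos: [454.5, -74.3, 82.4]
tcp_rot: [-3.123, -0.009, 1.867]
contact_force: [0.5, -0.9, 0.1]
grip_width: 16.3
[454.51146635 -74.30967362  82.42911497] [-3.12281793 -0.00886373  1.86724656]
```

View pics/w9.png

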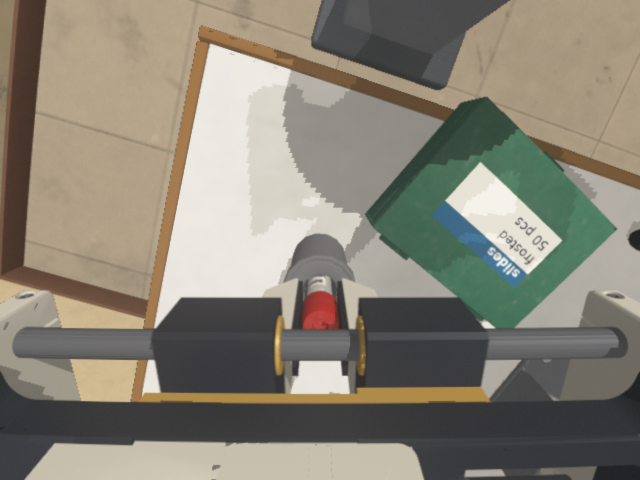

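```bash
python3 -m handwheel '{"translation": [[0,0,0.07],[0,0,0.08],[0,0,0.1],[0,0,0.12],[0,0,0.2],[0,0,0.2],[0,0,0.1],[0,0,0]], "twist": [0,0,0,0,0,0,0,0]}' 255
```

```text
time: 17.25
tool_pos: [454.5, -74.2, 223.3]
tcp_rot: [-3.127, -0.006, 1.867]
contact_force: [0.2, -1.5, 0.2]
grip_width: 15.2
```

```bash
python3 -m handwheel '{"translation": [[0.08,0.2,0],[0.09,0.27,0],[0.09,0.27,0],[0.09,0.27,0],[0.09,0.27,0],[0.09,0.27,0],[0.07,0.25,0],[0,0,0]], "twist": [0,0,0,0,0,0,0,0]}' 255
python3 - <<'E'
from h import *
c=snap('wrist','w10.png');print(get_obs()['tool_pos'],get_obs()['tcp_rot'])
E
```

```text
time: 18.25
tool_pos: [543.6, 203.8, 219.2]
tcp_rot: [-3.121, -0.006, 1.865]
contact_force: [-1.1, -0.0, -1.1]
grip_width: 15.2
[543.29717831 202.50222035 219.16376898] [-3.1199477  -0.00574851  1.86358721]
```

View pics/w10.png

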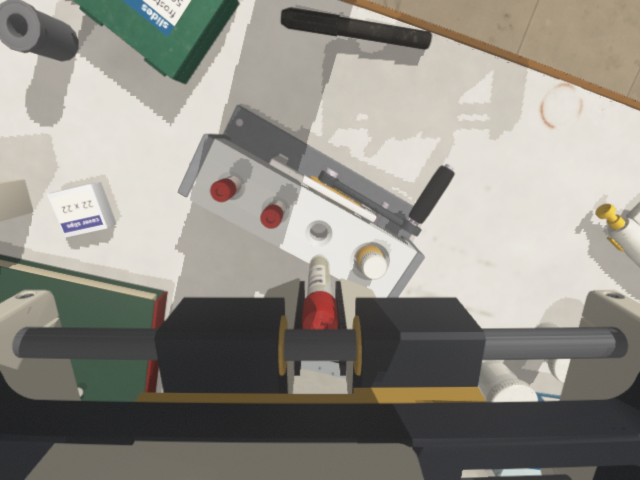

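```bash
python3 - <<'E'
from h import *
c=capture('wrist');o=get_obs()['tool_pos'];print(o)
print(ray(c,319,231,65),ray(c,318.5,262,o[2]-75), proj(c,[o[0],o[1],o[2]-75]),proj(c,[o[0],o[1],65]))
cv2.imwrite('pics/w10c.png',cv2.resize(cv2.cvtColor(c['img'],4)[205:305,270:390],None,fx=6,fy=6,interpolation=cv2.INTER_CUBIC))
E
```

```text
[543.26323568 201.48796516 219.43137905]
[542.99990455 202.68014106  65.        ] [542.94744452 201.90298713 144.43137905] [317.7432685  262.26733457] [317.59121679 230.89782963]
```

View pics/w10c.png

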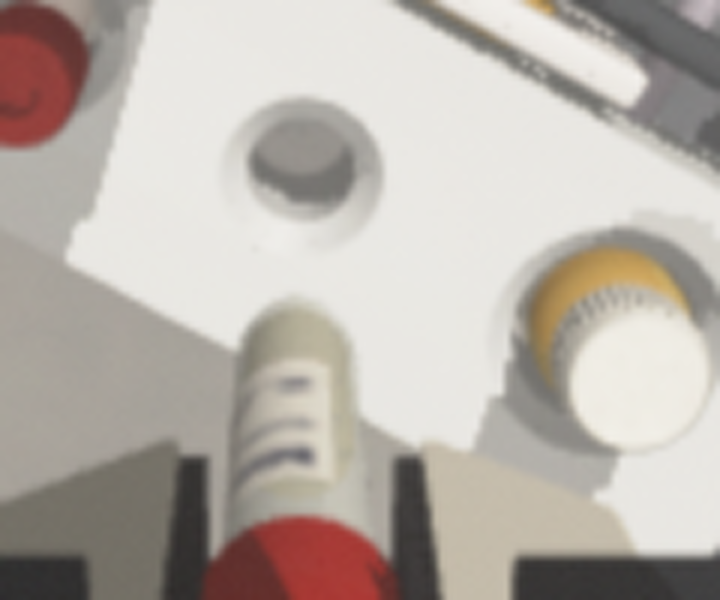

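```bash
python3 -m handwheel '{"translation": [[0.007,0.012,-0.08],[0,0,-0.1],[0,0,-0.1],[0,0,-0.1],[0,0,-0.07],[0,0,0],[0,0,0],[0,0,0]], "twist": [0,0,0,0,0,0,0,0]}' 255
python3 - <<'E'
from h import *
c=capture('wrist');o=get_obs()['tool_pos'];print(o)
print(ray(c,319,231,65),ray(c,318.5,262,o[2]-75), proj(c,[o[0],o[1],o[2]-75]),proj(c,[o[0],o[1],65]))
cv2.imwrite('pics/w11c.png',cv2.resize(cv2.cvtColor(c['img'],4)[205:305,260:380],None,fx=6,fy=6,interpolation=cv2.INTER_CUBIC))
E
```

```text
time: 19.35
tool_pos: [543.6, 199.8, 146.5]
tcp_rot: [-3.118, -0.005, 1.858]
contact_force: [-0.2, 0.6, -0.6]
grip_width: 15.2
[543.64977425 199.8576875  146.59330094]
[524.90106663 194.12629581  65.        ] [543.18909109 199.17779024  71.59330094] [319.30625295 262.92483058] [319.25363052 259.54295356]
```

View pics/w11c.png

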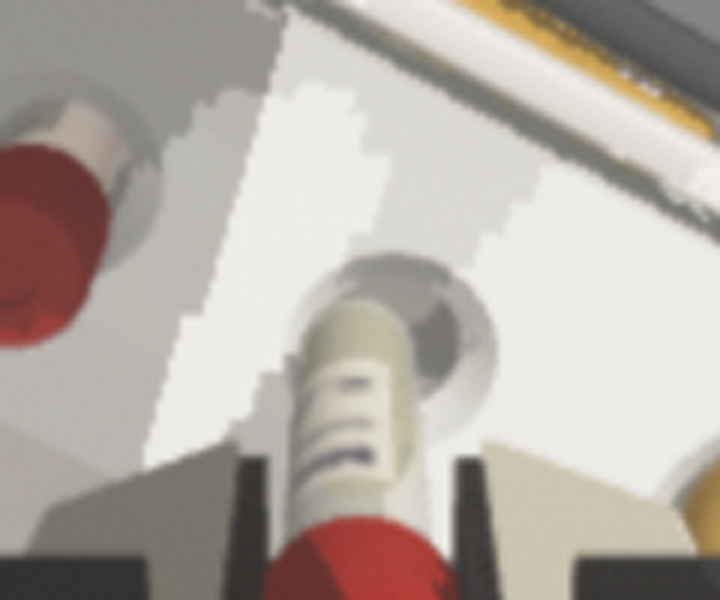

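```bash
python3 -m handwheel '{"translation": [[0.006,0.034,0],[0,0,-0.02],[0,0,0],[0,0,0],[0,0,0],[0,0,0],[0,0,0],[0,0,0]], "twist": [0,0,0,0,0,0,0,0]}' 255
python3 - <<'E'
from h import *
c=capture('wrist');o=get_obs()['tool_pos'];print(o)
cv2.imwrite('pics/w12c.png',cv2.resize(cv2.cvtColor(c['img'],4)[205:305,260:380],None,fx=6,fy=6,interpolation=cv2.INTER_CUBIC))
E
```

```text
time: 20.4
tool_pos: [544.9, 205.5, 144.2]
tcp_rot: [-3.119, -0.005, 1.858]
contact_force: [-0.4, 0.0, -0.6]
grip_width: 15.3
[544.94391721 205.49168167 144.16636181]
```

View pics/w12c.png

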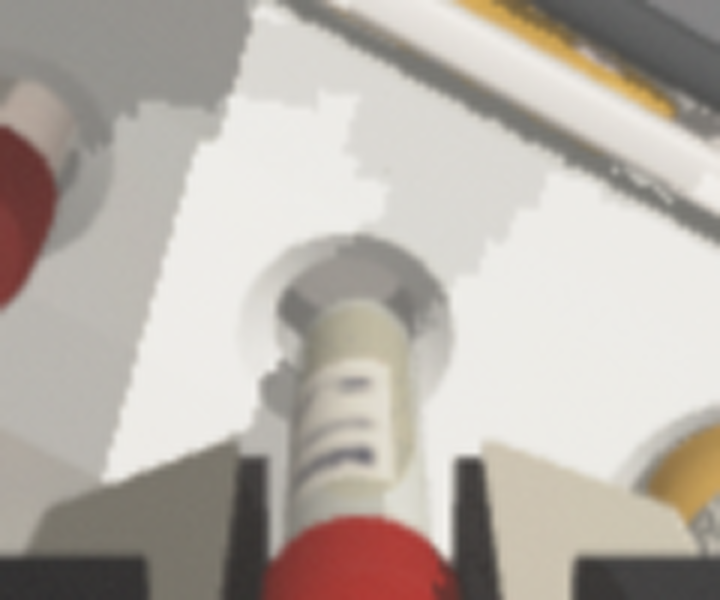

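```bash
python3 -m handwheel '{"translation": [[0,-0.005,-0.03],[0,0,-0.03],[0,0,-0.03],[0,0,-0.03],[0,0,-0.03],[0,0,0],[0,0,0],[0,0,0]], "twist": [0,0,0,0,0,0,0,0]}' 255
```

```text
time: 21.45
tool_pos: [544.8, 204.7, 119.7]
tcp_rot: [-3.119, -0.005, 1.858]
contact_force: [-0.8, -0.3, 0.1]
grip_width: 15.2
```

Entering freely (force ~0). Continue.

```bash
python3 -m handwheel '{"translation": [[0,0,-0.03],[0,0,-0.03],[0,0,-0.03],[0,0,-0.03],[0,0,-0.03],[0,0,0],[0,0,0],[0,0,0]], "twist": [0,0,0,0,0,0,0,0]}' 255
python3 - <<'E'
from h import *
c=snap('wrist','w13.png');o=get_obs()['tool_pos'];print(o)
E
```

```text
time: 22.45
tool_pos: [544.8, 204.6, 95.6]
tcp_rot: [-3.119, -0.005, 1.858]
contact_force: [0.6, 0.9, -0.2]
grip_width: 15.3
[544.88371219 204.65957855  95.65832282]
```

View pics/w13.png

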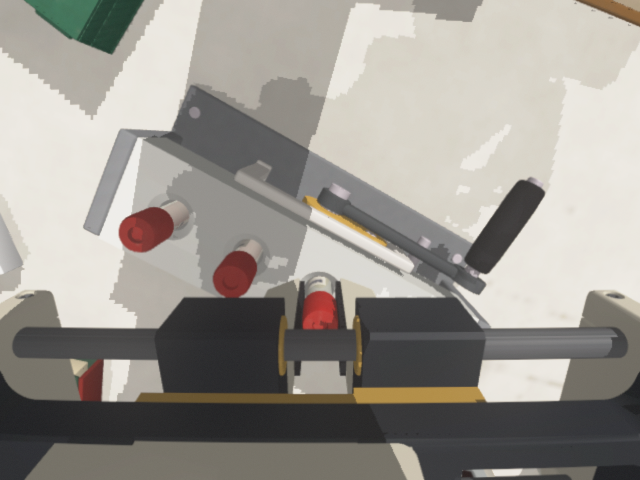

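```bash
python3 -m handwheel '{"translation": [[0,0,-0.015],[0,0,0],[0,0,0],[0,0,0],[0,0,0],[0,0,0],[0,0,0],[0,0,0]], "twist": [0,0,0,0,0,0,0,0]}' 255
python3 -m handwheel '{"translation": [[0,0,0],[0,0,0],[0,0,0],[0,0,0],[0,0,0.05],[0,0,0.15],[0,0,0.25],[0,0,0.25]], "twist": [0,0,0,0,0,0,0,0]}' 175
python3 - <<'E'
from h import *
c=snap('wrist','w14.png');o=get_obs();print(o['tool_pos'],o['tcp_rot'],o['grip_width'])
for n in ['tube_c','vial','handle','lever_pivot','stand']:print(n,[(d['score'],w(c,d['position']).round(1)) for d in spot_point('wrist',n)[:3]])
E
```

```text
time: 23.5
tool_pos: [545.0, 204.7, 93.6]
tcp_rot: [-3.12, -0.005, 1.858]
contact_force: [0.5, 0.3, 0.5]
grip_width: 15.4
time: 24.5
tool_pos: [543.2, 204.2, 199.7]
tcp_rot: [-3.113, -0.005, 1.858]
contact_force: [0.5, 0.4, 0.5]
grip_width: 28.8
[545.38817674 204.81301455 205.38853828] [-3.12218295 -0.00482113  1.8583291 ] 29.208787905948842
tube_c [(0.73, array([525. , 121.7,  18.4])), (0.63, array([540. , 158.9,  19. ])), (0.62, array([543.8, 203.1,  18.3]))]
vial [(0.81, array([558.4, 255.4,  34.6]))]
handle [(0.76, array([489.2, 288.2,  52.8]))]
lever_pivot []
stand [(0.77, array([542. , 187.8,  -1.1]))]
```

View pics/w14.png

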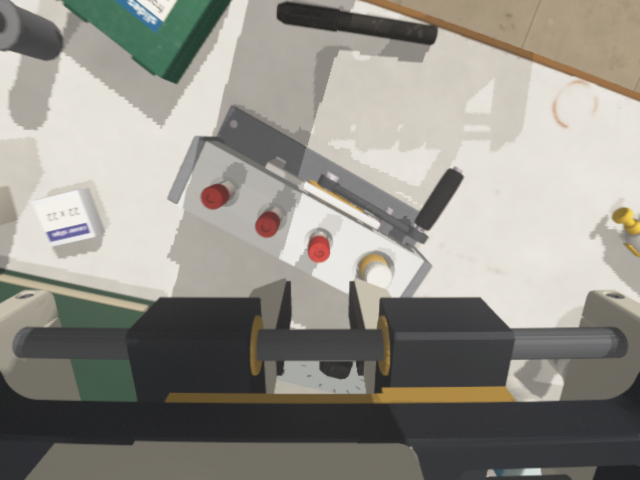

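```bash
python3 -m handwheel '{"translation": [[-0.06,0.09,0],[-0.08,0.12,0],[-0.08,0.12,0],[-0.08,0.12,0],[-0.06,0.07,-0.1],[-0.04,0.045,-0.1],[0,0,-0.1],[0,0,0]], "twist": [-0.06,-0.06,-0.06,-0.06,-0.06,-0.02,0,0]}' 115
python3 - <<'E'
from h import *
c=snap('wrist','w15.png');o=get_obs();print(o['tool_pos'],o['tcp_rot'],o['grip_width'])
for n in ['handle','lever_pivot']:print(n,[(d['score'],w(c,d['position']).round(1)) for d in spot_point('wrist',n)[:3]])
print(proj(c,[485.5,289,56]))
E
```

```text
time: 25.8
tool_pos: [476.5, 289.0, 140.5]
tcp_rot: [-3.094, 0.003, 1.339]
contact_force: [1.0, -0.2, 0.4]
grip_width: 50.5
[476.92524401 289.17385031 141.24276518] [-3.09505142e+00  1.99554131e-03  1.33848741e+00] 50.39882542880288
handle [(0.66, array([489.3, 288. ,  53.6]))]
lever_pivot [(0.73, array([470.4, 205.5,  36.6]))]
[323.12773656 273.02687059]
```

View pics/w15.png

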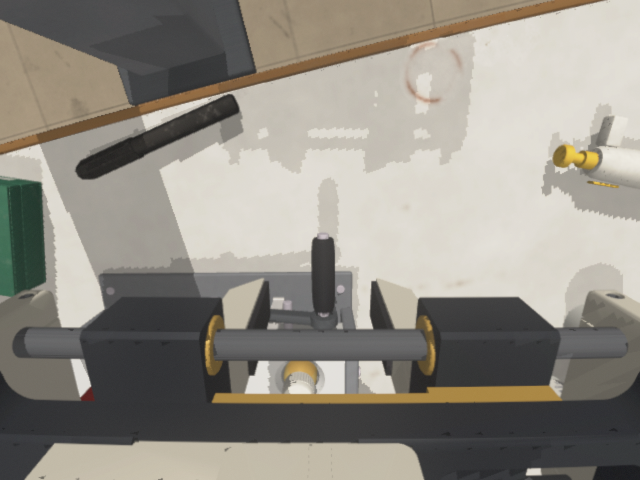

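```bash
python3 -m handwheel '{"translation": [[0.03,0,-0.08],[0.03,0,-0.1],[0,0,-0.1],[0,0,-0.08],[0,0,0],[0,0,0],[0,0,0],[0,0,0]], "twist": [0.008,0,0,0,0,0,0,0]}' 115
```

```text
time: 26.95
tool_pos: [488.3, 289.1, 85.7]
tcp_rot: [-3.099, -0.001, 1.351]
contact_force: [-0.3, 0.3, 0.0]
grip_width: 50.6
```

```bash
python3 -m handwheel '{"translation": [[-0.02,0,-0.04],[-0.01,0,-0.05],[0,0,-0.05],[0,0,-0.035],[0,0,0],[0,0,0],[0,0,0],[0,0,0]], "twist": [0,0,0,0,0,0,0,0]}' 115
python3 - <<'E'
from h import *
c=snap('wrist','w16.png');o=get_obs();print(o['tool_pos'],o['tcp_rot'],o['grip_width'])
s=capture('scene');cv2.imwrite('pics/s16.png',cv2.resize(cv2.cvtColor(s['img'],4)[160:290,240:400],None,fx=5,fy=4.6,interpolation=cv2.INTER_CUBIC))
E
```

```text
time: 27.95
tool_pos: [483.6, 289.2, 57.9]
tcp_rot: [-3.1, -0.001, 1.351]
contact_force: [-0.0, -0.1, 0.1]
grip_width: 50.3
[483.6114041  289.21240883  57.91936077] [-3.09967775e+00 -1.25763378e-03  1.35100455e+00] 50.321453102084895
```

View pics/w16.png

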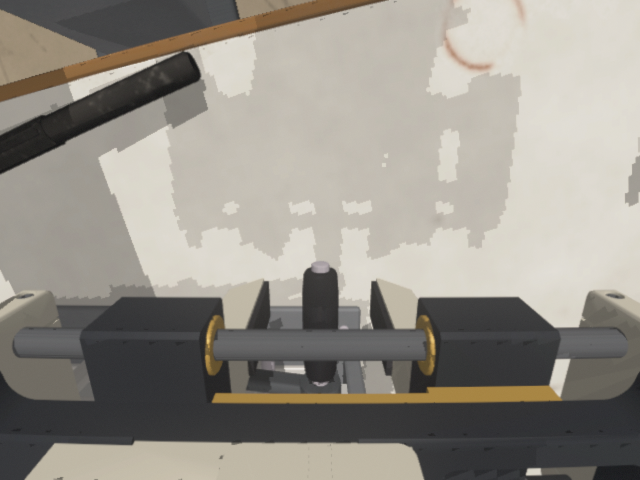

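View pics/s16.png

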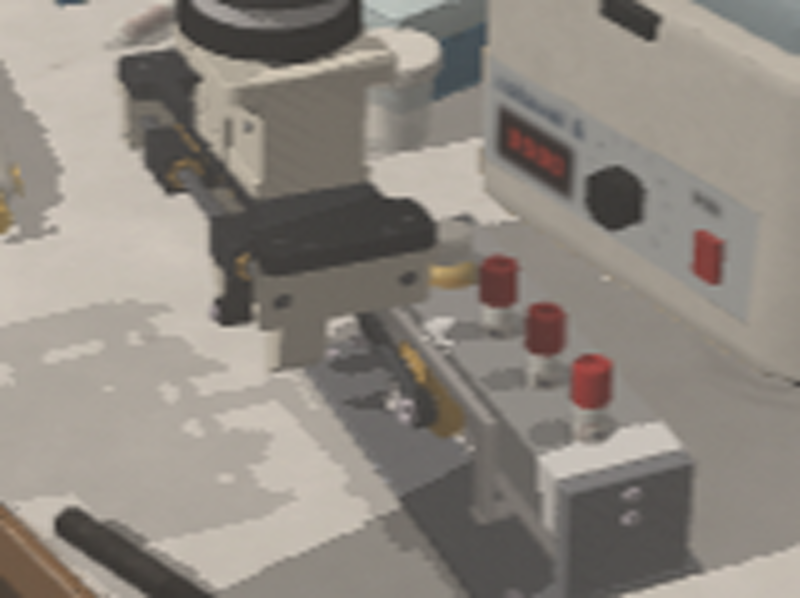

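```bash
python3 -m handwheel '{"translation": [[0,0,0],[0,0,0],[0,0,0],[0,0,0],[0,0,0],[0,0,0],[0,0,0],[0,0,0]], "twist": [0,0,0,0,0,0,0,0]}' 255
```

```text
time: 29.05
tool_pos: [483.7, 289.4, 58.1]
tcp_rot: [-3.1, -0.002, 1.351]
contact_force: [0.7, 0.9, -0.3]
grip_width: 15.1
```

```bash
python3 -m handwheel '{"translation": [[-0.002,-0.01,0.048],[-0.003,-0.0145,0.047],[-0.004,-0.018,0.0455],[-0.005,-0.022,0.044],[0,0,0],[0,0,0],[0,0,0],[0,0,0]], "twist": [0,0,0,0,0,0,0,0]}' 255
```

```text
time: 30.05
tool_pos: [481.2, 278.6, 86.8]
tcp_rot: [-3.099, -0.001, 1.351]
contact_force: [1.6, 0.4, -3.9]
grip_width: 14.9
```

```bash
python3 -m handwheel '{"translation": [[-0.004,-0.0195,0.035],[-0.006,-0.029,0.039],[-0.007,-0.0325,0.0365],[-0.008,-0.0355,0.0335],[0,0,0],[0,0,0],[0,0,0],[0,0,0]], "twist": [0,0,0,0,0,0,0,0]}' 255
python3 - <<'E'
from h import *
s=capture('scene');cv2.imwrite('pics/s17.png',cv2.resize(cv2.cvtColor(s['img'],4)[160:290,240:400],None,fx=5,fy=4.6,interpolation=cv2.INTER_CUBIC))
E
```

```text
time: 31.05
tool_pos: [476.9, 259.1, 109.3]
tcp_rot: [-3.099, 0.001, 1.351]
contact_force: [1.7, -0.8, -5.6]
grip_width: 15.3
```

View pics/s17.png

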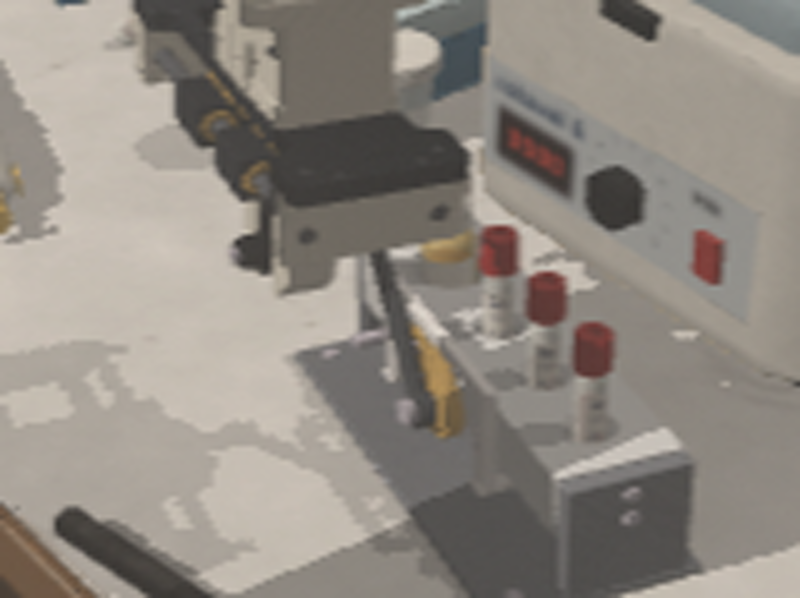

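```bash
python3 -m handwheel '{"translation": [[-0.0055,-0.026,0.024],[-0.009,-0.041,0.0265],[-0.0095,-0.043,0.0225],[-0.01,-0.0445,0.019],[0,0,0],[0,0,0],[0,0,0],[0,0,0]], "twist": [0,0,0,0,0,0,0,0]}' 255
```

```text
time: 32.1
tool_pos: [471.2, 233.6, 123.3]
tcp_rot: [-3.098, 0.002, 1.351]
contact_force: [1.9, -0.6, -8.0]
grip_width: 15.3
```

```bash
python3 -m handwheel '{"translation": [[-0.009,-0.04,0.013],[-0.009,-0.04,0.01],[-0.009,-0.04,0.007],[-0.008,-0.037,0.003],[0,0,0],[0,0,0],[0,0,0],[0,0,0]], "twist": [0,0,0,0,0,0,0,0]}' 255
python3 - <<'E'
from h import *
s=capture('scene');cv2.imwrite('pics/s18.png',cv2.resize(cv2.cvtColor(s['img'],4)[160:290,240:400],None,fx=5,fy=4.6,interpolation=cv2.INTER_CUBIC))
for n in ['handle','lever_pivot','narrow_well','stand','vial','tube_c']:print(n,[(round(d['score'],2),w(s,d['position']).round(1)) for d in spot_point('scene',n)[:3]])
c=snap('wrist','w18.png')
for n in ['handle','lever_pivot','vial','tube_c']:print(n,[(round(d['score'],2),w(c,d['position']).round(1)) for d in spot_point('wrist',n)[:3]])
t=snap('top','t18.png')
for n in ['handle','lever_pivot','vial','tube_c']:print(n,[(round(d['score'],2),w(t,d['position']).round(1)) for d in spot_point('top',n)[:3]])
E
```

```text
time: 33.1
tool_pos: [465.6, 208.5, 127.6]
tcp_rot: [-3.097, 0.002, 1.351]
contact_force: [3.5, -1.3, -11.9]
grip_width: 15.2
handle [(0.41, array([468.8, 208. , 128.8]))]
lever_pivot [(0.63, array([537.7, 161.1,  41.5])), (0.57, array([468.3, 210.1,  44.7]))]
narrow_well [(0.7, array([540.8, 200.6,  62. ]))]
stand [(0.66, array([542.2, 193.6,   1.3]))]
vial [(0.38, array([555.5, 262. ,  54.1]))]
tube_c [(0.66, array([542.6, 201.4,  41.1])), (0.49, array([535.7, 160.3,  42.3])), (0.48, array([522.4, 121.5,  41. ]))]
handle []
lever_pivot [(0.61, array([465.7, 206.7,  39.2]))]
vial [(0.53, array([540.2, 191.5,  -1. ]))]
tube_c []
handle []
lever_pivot [(0.34, array([ 618. , -119.5,    1.4]))]
vial []
tube_c []
```

View pics/s18.png

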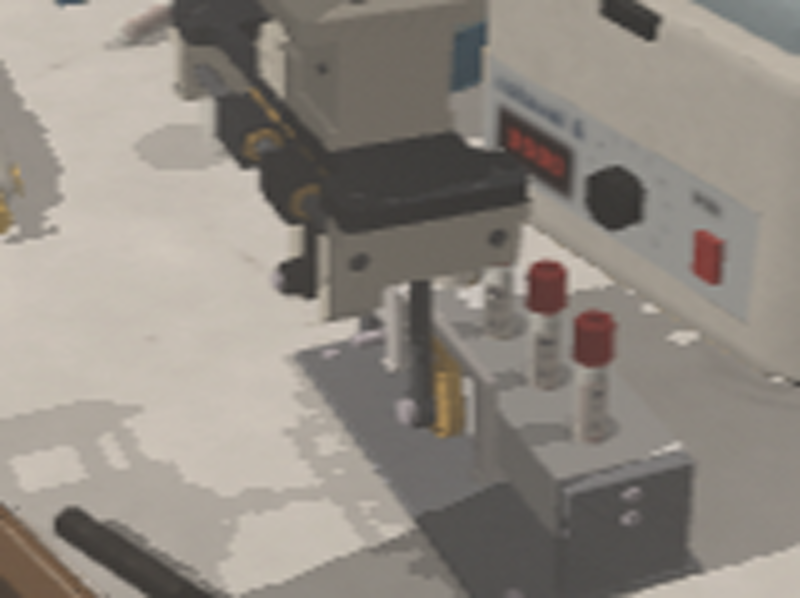

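View pics/w18.png

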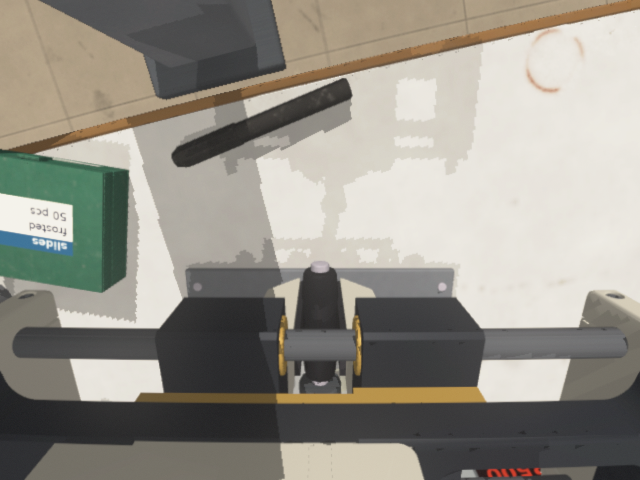

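```bash
python3 -m handwheel '{"translation": [[0,0,-0.006],[0,0,0],[0,0,0],[0,0,0],[0,0,0],[0,0,0],[0,0,0],[0,0,0]], "twist": [0,0,0,0,0,0,0,0]}' 255
python3 - <<'E'
from h import *
for cam,b in (('scene',(170,270,270,370)),('top',(160,260,260,400))):
    s=capture(cam);cv2.imwrite('pics/f_%s.png'%cam,cv2.resize(cv2.cvtColor(s['img'],4)[b[0]:b[1],b[2]:b[3]],None,fx=5.5,fy=5.5,interpolation=cv2.INTER_CUBIC))
    for n in ['vial','tube_c']:print(cam,n,[(round(d['score'],2),w(s,d['position']).round(1)) for d in spot_point(cam,n)[:3]])
    print(proj(s,[555.5,254.5,109]),proj(s,[555.5,254.5,65]))
o=get_obs();print(o['tool_pos'],o['contact_force'],np.abs(o['dq']).max())
E
```

```text
time: 34.95
tool_pos: [465.6, 208.6, 127.5]
tcp_rot: [-3.098, 0.002, 1.35]
contact_force: [1.9, -0.3, -8.7]
grip_width: 14.8
scene vial [(0.57, array([555.8, 258.4,  56.5]))]
scene tube_c [(0.78, array([523.8, 121.8,  41.8])), (0.78, array([534.1, 159.2,  42.1])), (0.5, array([545.9, 202.5,  39.6]))]
[329.500956  201.1971741] [329.41196931 218.45066498]
top vial [(0.4, array([603.6, 504.6,   1.7]))]
top tube_c []
[298.15291919 205.1039353 ] [299.69883372 209.44156901]
[465.59158404 208.61595093 127.51965326] [ 2.06586402 -0.59401704 -9.33721236] 0.0009550458009649213
```

View pics/f_scene.png

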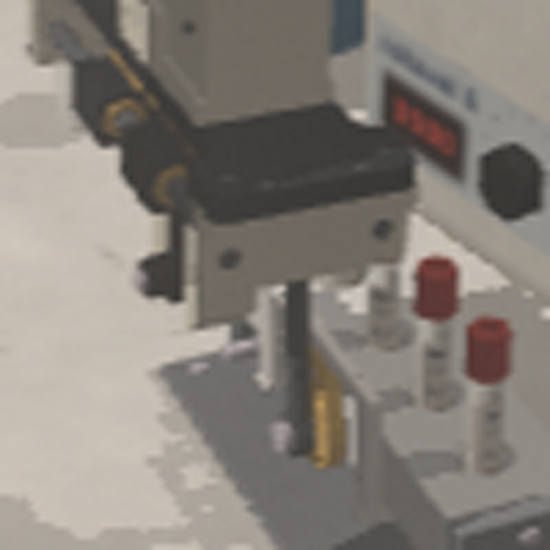

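View pics/f_top.png

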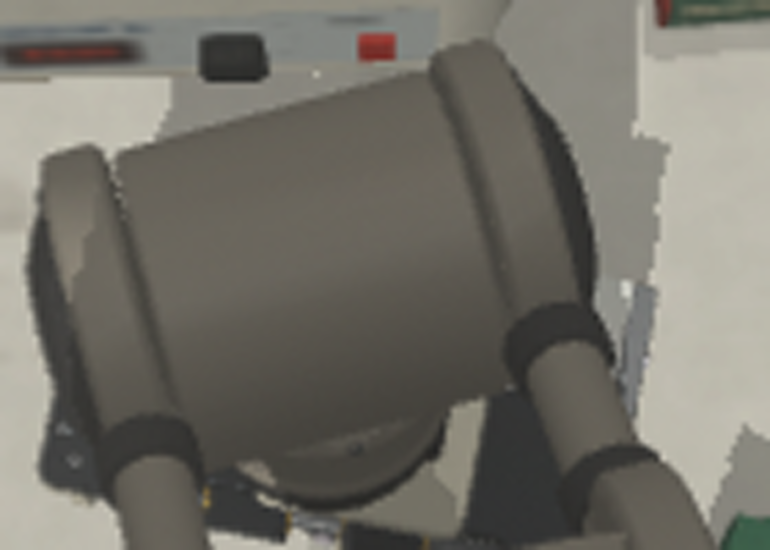

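```bash
python3 - <<'E'
from h import *
close_job()
o=get_obs();print(o['time'],o['tool_pos'],o['grip_width'],o['contact_force'])
E
```

```text
the job is handed in; nothing more can be done
the job is handed in; nothing more can be done
```

I finished the job and handed it in at about 35 s of the 72 s. The vial is in the wide well and the tube in the narrow well. Both were released while the lever was still at rest. I then gripped the handle and swung it up to upright without running over the top, and it was still gripped at hand-in.

**What the last checks showed:**
- **Lever:** it looked vertical in the scene picture, and in the wrist picture the handle lined up with the middle of the stand's base. The measured handle position was within about 3 mm of straight above the pivot.
- **Tubes:** the detector put the bottoms of all three tubes at about 40–42 mm, where about 40 mm is expected with the lift fully up.
- **Arm:** it was still, with the gripper closed on the handle at about 15 mm. The force reading was a steady 9 N downward pull on the tool.
- **Other things on the bench:** the slide box and marker showed no disturbance in the last pictures they appeared in. I did not measure any of the other things again.

**Checks that disagreed or were incomplete:**
- **Vial:** the gripper and arm hid most of it in the last pictures. The only low-confidence readings put its bottom at 54–57 mm high, where about 54 mm is expected. They also put it 4–8 mm off centre along the row of wells, against a limit of 6 mm. It sat centred in the well when I released it, so I took that offset to be detector error.
- **Top camera:** the arm blocked its view of the stand at the end. It found no tube, and its only vial reading was the specimen cup.

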